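# Slide the kiln prop past the post into its bay

### The arm

A 7-joint arm with a two-finger parallel gripper is mounted at the origin on the work surface. World frame = base frame: x ahead of the robot, y to its left, z up, the work surface at z = 0. Lengths are in m, angles in rad, forces in N, time in s.
With the tool pointing down it reaches from about 0.425 to 0.925 m from the base axis. Payload 6.8 kg.
Tool frame: the origin (TCP) lies midway between the tips of the shut fingers; the grasp point (between the pads) lies 19 mm behind it; z points along the fingers, y is the line along which they close (so a half turn about z gives the same grasp; the last joint's range is limited). The gripper opens to 85 mm and grips with 20 to 120 N. Pads are 22 mm wide; open, the fingers measure 114 mm over their backs; the gripper's body (76 mm by 85 mm) begins 54 mm behind the grasp point. The pads swing forward as they close: fully open they stand 13 mm farther back than shut.
Start: joints at [1.16, 0.477, 0.022, 1.555, -0.011, 1.109, -0.083], TCP at [0.201, -0.644, 0.197] pointing down, gripper open.
Joint ranges: [-2.96, 2.96], [-0.34, 2.1], [-1.41, 1.46], [0.24, 2.44], [-1.37, 4.51], [0.17, 1.92], [-2.96, 2.96]. Speed limits (rad/s): [2.39, 2.39, 3.14, 3.14, 3.14, 3.14, 3.14].

### API

Orientations are given as a unit quaternion [w, x, y, z].
In Python, from station import bot gives the robot as it stands.
- The arm moves only by the tool jog_arm, never from a script. Its argument "rows" is a list of rows, each an object of numbers: "fingers": the finger opening in mm, from 0 to 85.4; "x", "y", "z": the shift along the tool's x, y, z in mm; "ax", "ay", "az": the turn, a rotation vector about the tool's x, y, z in degrees. A call has exactly 8 rows; each row shifts and turns the commanded pose from where the row before left it, along the tool's axes as they then stand; what a row does not reach is not made up. A row lasts 1/10 s, in which the tool goes at most 50 mm and 8.59 degrees, less where a joint would pass 70% of its speed; a pose out of reach is approached as far as the arm can. A call with a gripper value outside its range is refused whole. The fingers move at their own pace and stop on an object; "force" is the grip in N (left out, the last holds). Time passes only in rows, so rows that do not move let the fingers close, or fill a call up. It gives the time, the measured TCP pose, the force, the opening and the grip force at its end, in the units of the state.
- bot.get_obs(): the state, without advancing time (a new reading comes with each control period).
- bot.read_camera(name): name is "scene" or "top" or "wrist"; returns a dict with "pixels" (420x560x3 uint8, red, green, blue), "vertical_fov" (degrees; the focal length in pixels is half the picture's height over the tangent of half this angle, whatever the lens; pixels are square), "cx", "cy" (the principal point, pixels), "world_from_camera" (4x4, takes a point from camera to world coordinates). Camera axes: x right, y down, z forward; pixel columns grow to the right and rows downward; lengths in m; the calibration is good to about 2 mm. A picture is of the moment at which its call begins. There is no depth.
- bot.hand_in(): hands the job in; it is judged then, once.
The state is a dict: "t": time; "q": joint angles; "joint_vel": joint speeds; "joint_torque": joint torques, N m; "eef_pos": TCP position; "tool_rot": TCP orientation; "contact_force": force on the tool from outside, world axes, zero at the start; "torque": the same for the moment, N m; "gripper_width": opening from 0.0 (shut) to 1.0 (fully open); "grasp_force": force on a finger pad.
Only numpy, scipy, OpenCV 4.12 (cv2) and the standard library are available. Lean on these libraries where they do the work, as an engineer would, in place of code of your own. Each camera call takes 0.05 s, during which the arm holds its last target. There are 200 camera calls.

### The job

Slide the long terracotta kiln prop along the bench, pushing one end and then the other, to angle it past the blue post into the dark wooden bay: finish with it lying straight along the bay and its leading end fully home against the end stop. Only push it with the fingers, keeping it down on the bench, never lifted or tipped; leave the mug, the jar and the brush where they are, and end with the robot touching nothing.

Things in the scene. Friction and masses are not known exactly. Their poses are not given: they have to be found in the camera images.
- prop: Terracotta-coloured square bar, 220 mm long, 36 wide, 36 high, about 0.4 kg, loose. Origin: centre of its underside. y axis along its length, x across, z up. Both ends alike, each with a black dot. It starts on the bench before the bay's mouth, on the robot's side of the bay's centre line, its middle short of the post, its +y end roughly towards the bay.
- rack: The bay: fixed dark wooden U on the bench, no floor. Origin: middle of its open mouth, at bench height. y points into the bay, x to the far rail (away from the robot), z up. Two rails 18 mm thick, 36 high, y = 0 to 160 mm, inner faces at x = -43 and +43. End stop's inner face at y = 160 (18 thick, 36 high). With the prop home its middle is at y = 50 and 60 mm of it stands out of the mouth.
- post: Fixed blue round post, 30 mm diameter, 45 high, on the bench before the bay's mouth (in the rack's frame x = -3 to 3, y = -150 to -134 mm), so the prop cannot go in straight and must pass one side of it at a slant; once home the prop's tail is clear of it. Origin: centre of its foot.
- mug: Bystander: loose white mug, 76 mm across, 85 mm high, handle at its +y side; origin at the centre of its underside. Stands on the robot's side of the bay. Leave it alone.
- jar: Bystander: loose round blue jar with white lid, 60 mm across, 75 mm high; origin at the centre of its underside. Stands beyond the work. Leave it alone.
- brush: Bystander: loose brush with a wooden handle, lying flat beyond the work along its own x axis; origin at its underside. Leave it alone.
Mind the look-alikes: they are no part of the job. Several things look just like the prop: the one meant starts farthest to the robot's left. Of the things that look like the rack, the larger one is meant.

How it is judged:
By the outcome, as a careful person would: the job done as asked, in the order asked, and still so for the second after the job is handed in, with the robot touching nothing.
It also fails if it takes over 64 s, if anything falls off the work surface, if the arm or the gripper's body presses on something with over 40 N, if the wrist force passes 120 N, or if a joint passes its speed limit or range.

## Working session

There is one attempt and no reset: what is moved stays moved. The work goes in short steps, Python scripts to look and compute and a tool call to move; the robot and the scene stay as the last step left them, time stands still between calls to the robot, and variables do not carry over. Pictures are saved under pics/ and viewed, at most 10 in all, crops included, and the job is handed in when it is done.

Besides the shell and the picture viewer there is one more tool, called after "Emit:" as name([rows], argument=value, ...), one row to a line, values as JSON. jog_arm: Moves the arm, as the interface text tells. Its arguments: {"type":"object","properties":{"rows":{"type":"array","items":{"type":"object","properties":{"fingers":{"type":"number"},"x":{"type":"number"},"y":{"type":"number"},"z":{"type":"number"},"ax":{"type":"number"},"ay":{"type":"number"},"az":{"type":"number"}}}},"force":{"type":"number"}},"required":["rows"]}

```bash
mkdir -p pics; cat > h.py <<'E'
import numpy as np,cv2
from station import bot
def snap(cam,name):
    d=bot.read_camera(cam); np.savez(f'pics/{name}.npz',**{k:np.array(v) for k,v in d.items()})
    cv2.imwrite(f'pics/{name}.png',cv2.cvtColor(d['pixels'],cv2.COLOR_RGB2BGR)); return d
def load(name): return np.load(f'pics/{name}.npz')
def w(d,u,v,z):
    f=210/np.tan(np.radians(float(d['vertical_fov']))/2);M=np.array(d['world_from_camera'])
    r=M[:3,:3]@[(u-float(d['cx']))/f,(v-float(d['cy']))/f,1];o=M[:3,3]
    return o+r*(z-o[2])/r[2]
E
python3 - <<'E'
from h import *
d=snap('top','top0');e=snap('scene','scene0')
print(d['world_from_camera'],d['vertical_fov'],d['cx'],d['cy'])
a=bot.get_obs();print(a['t'],a['eef_pos'],a['tool_rot'],a['contact_force'])
E
```

```text
[[-0.02712446 -0.98666661  0.16047826  0.38948286]
 [-0.99913572  0.03181772  0.02674797 -0.0672083 ]
 [-0.03149739 -0.15961404 -0.98667688  0.95966716]
 [ 0.          0.          0.          1.        ]] 53.08381689351472 280.09453473439515 211.0054552746069
0.1 [ 0.20107484 -0.64375833  0.19642913] [-7.95750233e-04  9.88563075e-01  1.50805774e-01 -1.80090570e-04] [ 0.8835522  -0.15726099  0.05159277]
```

View pics/top0.png

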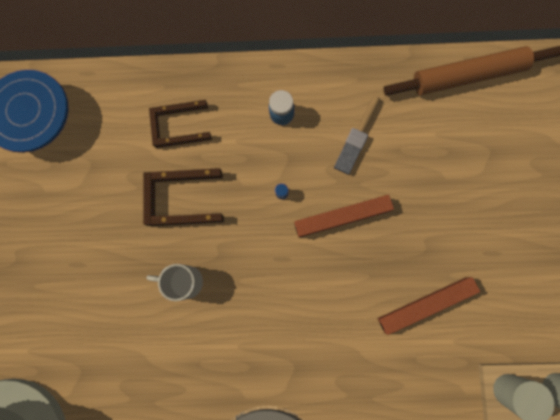

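View pics/scene0.png

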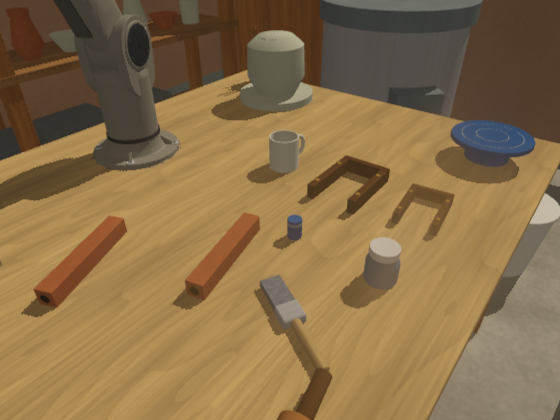

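The top view shows the prop at about (345,215), the post at (282,191), and the large bay at (145–222, 168–228) opening to the right. The smaller bay is above it. I'll enlarge this area.

```bash
python3 - <<'E'
from h import *
im=cv2.imread('pics/top0.png')
cv2.imwrite('pics/c1.png',cv2.resize(im[140:320,135:405],None,fx=2.9,fy=2.9,interpolation=cv2.INTER_CUBIC))
E
```

```text
(no output)
```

View pics/c1.png

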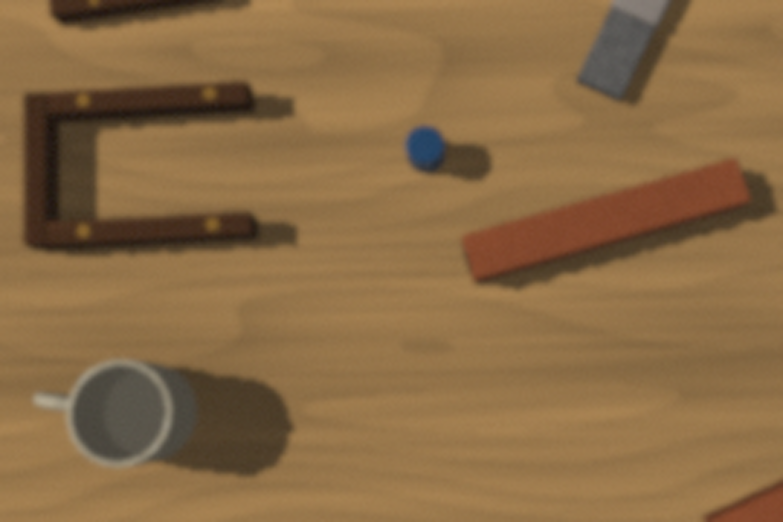

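The crop shows the prop's top corners at about (463,237), (735,160), (748,198) and (477,278). The post top is at (426,147). The rail top ends are at about (249,84–106) and (254,214–236), and the mug rim centre is at (121,412).

```bash
python3 - <<'E'
from h import *
d=load('top0')
np.set_printoptions(precision=4,suppress=True)
for n,u,v,z in [('p1',463,237,.036),('p2',735,160,.036),('p3',748,198,.036),('p4',477,278,.036),('post',426,147,.045),
 ('farOutEnd',249,84,.036),('farInEnd',251,107,.036),('nearInEnd',254,213,.036),('nearOutEnd',255,236,.036),('backFarOut',25,95,.036),('backNearOut',28,242,.036),('mug',121,412,.085)]:
    print(n,w(d,135+u/2.9,140+v/2.9,z)[:2])
E
```

```text
p1 [ 0.5146 -0.0738]
p2 [ 0.5676 -0.2839]
p3 [ 0.5378 -0.2917]
p4 [ 0.4829 -0.0834]
post [ 0.5838 -0.0477]
farOutEnd [0.6408 0.0899]
farInEnd [0.6223 0.0884]
nearInEnd [0.5383 0.0865]
nearOutEnd [0.5204 0.0858]
backFarOut [0.6382 0.2671]
backNearOut [0.5213 0.2618]
mug [0.3898 0.1743]
```

Emit:
jog_arm([
  {"az": -8, "fingers": 8},
  {"az": -8, "fingers": 8},
  {"az": -8, "fingers": 8},
  {"az": -8, "fingers": 8},
  {"az": -8, "fingers": 8},
  {"az": -8, "fingers": 8},
  {"az": -8, "fingers": 8},
  {"az": -8, "fingers": 8},
])

```text
invalid input
```

```bash
cat >> h.py <<'E'
from scipy.spatial.transform import Rotation as Ro
O=np.array([.5805,.0877]); 
def go(x,y,z):
    a=bot.get_obs();q=a['tool_rot'];R=Ro.from_quat([q[1],q[2],q[3],q[0]])
    d=R.inv().apply(np.array([x,y,z])-a['eef_pos'])*1000
    ty=R.apply([0,1,0]);tx=R.apply([1,0,0])
    print('t',a['t'],'pos',a['eef_pos'].round(4),'toolx',tx.round(3),'tooly',ty.round(3),'tool delta mm',d.round(1),'F',np.round(a['contact_force'],1))
E
python3 -c "
from h import *
go(.435,-.105,.15)"
```

```text
t 0.1 pos [ 0.2011 -0.6438  0.1964] toolx [ 0.955  0.298 -0.   ] tooly [ 0.298 -0.955 -0.002] tool delta mm [ 383.9 -444.4   47.1] F [ 0.9 -0.2  0.1]
```

Emit:
jog_arm([
  {"x": 0, "y": 0, "z": 0, "ax": 0, "ay": 0, "az": -8, "fingers": 8},
  {"x": 0, "y": 0, "z": 0, "ax": 0, "ay": 0, "az": -8, "fingers": 8},
  {"x": 0, "y": 0, "z": 0, "ax": 0, "ay": 0, "az": -8, "fingers": 8},
  {"x": 0, "y": 0, "z": 0, "ax": 0, "ay": 0, "az": -8, "fingers": 8},
  {"x": 0, "y": 0, "z": 0, "ax": 0, "ay": 0, "az": -8, "fingers": 8},
  {"x": 0, "y": 0, "z": 0, "ax": 0, "ay": 0, "az": -8, "fingers": 8},
  {"x": 0, "y": 0, "z": 0, "ax": 0, "ay": 0, "az": -8, "fingers": 8},
  {"x": 0, "y": 0, "z": 0, "ax": 0, "ay": 0, "az": -8, "fingers": 8},
], force=20)

```text
t: 0.9
eef_pos: [0.2011, -0.644, 0.1967]
tool_rot: [-0.001, 0.757, 0.654, 0.0]
contact_force: [0.3, -0.2, 0.6]
gripper_width: 0.092
grasp_force: 0.0
```

```bash
python3 -c "
from h import *
go(.435,-.105,.15)"
```

```text
t 0.9 pos [ 0.2011 -0.644   0.1967] toolx [0.145 0.989 0.001] tooly [ 0.989 -0.145 -0.001] tool delta mm [567.1 153.5  47.2] F [ 0.3 -0.2  0.6]
```

Emit:
jog_arm([
  {"x": 40, "y": 14, "z": 0, "ax": 0, "ay": 0, "az": 0, "fingers": 8},
  {"x": 40, "y": 14, "z": 0, "ax": 0, "ay": 0, "az": 0, "fingers": 8},
  {"x": 40, "y": 14, "z": 0, "ax": 0, "ay": 0, "az": 0, "fingers": 8},
  {"x": 40, "y": 14, "z": 0, "ax": 0, "ay": 0, "az": 0, "fingers": 8},
  {"x": 40, "y": 14, "z": 0, "ax": 0, "ay": 0, "az": 0, "fingers": 8},
  {"x": 40, "y": 14, "z": 0, "ax": 0, "ay": 0, "az": 0, "fingers": 8},
  {"x": 40, "y": 14, "z": 0, "ax": 0, "ay": 0, "az": 0, "fingers": 8},
  {"x": 40, "y": 14, "z": 0, "ax": 0, "ay": 0, "az": 0, "fingers": 8},
], force=20)

```text
t: 1.7
eef_pos: [0.3604, -0.3431, 0.1971]
tool_rot: [-0.0, 0.758, 0.652, -0.0]
contact_force: [1.1, 0.8, -0.7]
gripper_width: 0.095
grasp_force: 0.0
```

```bash
python3 -c "
from h import *
go(.435,-.105,.10)"
```

```text
t 1.7 pos [ 0.3604 -0.3431  0.1971] toolx [0.151 0.989 0.   ] tooly [ 0.989 -0.151 -0.   ] tool delta mm [246.6  37.9  97.1] F [ 1.1  0.8 -0.7]
```

Emit:
jog_arm([
  {"x": 35, "y": 5, "z": 12, "ax": 0, "ay": 0, "az": 0, "fingers": 8},
  {"x": 35, "y": 5, "z": 12, "ax": 0, "ay": 0, "az": 0, "fingers": 8},
  {"x": 35, "y": 5, "z": 12, "ax": 0, "ay": 0, "az": 0, "fingers": 8},
  {"x": 35, "y": 5, "z": 12, "ax": 0, "ay": 0, "az": 0, "fingers": 8},
  {"x": 35, "y": 5, "z": 12, "ax": 0, "ay": 0, "az": 0, "fingers": 8},
  {"x": 35, "y": 5, "z": 12, "ax": 0, "ay": 0, "az": 0, "fingers": 8},
  {"x": 35, "y": 5, "z": 12, "ax": 0, "ay": 0, "az": 0, "fingers": 8},
  {"x": 0, "y": 0, "z": 0, "ax": 0, "ay": 0, "az": 0, "fingers": 8},
], force=20)

```text
t: 2.5
eef_pos: [0.4318, -0.1028, 0.1122]
tool_rot: [-0.001, 0.756, 0.655, 0.0]
contact_force: [0.3, -0.8, 0.5]
gripper_width: 0.095
grasp_force: 0.0
```

```bash
python3 -c "
from h import *
go(.440,-.105,.015)"
```

```text
t 2.5 pos [ 0.4318 -0.1028  0.1122] toolx [0.143 0.99  0.002] tooly [ 0.99  -0.143 -0.002] tool delta mm [-1.2  8.6 97.2] F [ 0.3 -0.8  0.5]
```

Emit:
jog_arm([
  {"x": 0, "y": 0, "z": 20, "ax": 0, "ay": 0, "az": 0, "fingers": 8},
  {"x": 0, "y": 0, "z": 20, "ax": 0, "ay": 0, "az": 0, "fingers": 8},
  {"x": 0, "y": 0, "z": 20, "ax": 0, "ay": 0, "az": 0, "fingers": 8},
  {"x": 0, "y": 0, "z": 20, "ax": 0, "ay": 0, "az": 0, "fingers": 8},
  {"x": 0, "y": 5, "z": 15, "ax": 0, "ay": 0, "az": 0, "fingers": 8},
  {"x": 0, "y": 5, "z": 0, "ax": 0, "ay": 0, "az": 0, "fingers": 8},
  {"x": 0, "y": 5, "z": 0, "ax": 0, "ay": 0, "az": 0, "fingers": 8},
  {"x": 0, "y": 5, "z": 0, "ax": 0, "ay": 0, "az": 0, "fingers": 8},
], force=20)

```text
t: 3.3
eef_pos: [0.4524, -0.1113, 0.0191]
tool_rot: [0.001, 0.759, 0.652, 0.0]
contact_force: [-0.1, 0.8, -0.0]
gripper_width: 0.092
grasp_force: 0.0
```

```bash
python3 -c "
from h import *
go(.495,-.105,.015)"
```

```text
t 3.3 pos [ 0.4524 -0.1113  0.0191] toolx [ 0.151  0.989 -0.   ] tooly [ 0.989 -0.151  0.001] tool delta mm [12.7 41.1  4.2] F [-0.1  0.8 -0. ]
```

Emit:
jog_arm([
  {"x": 6, "y": 7, "z": 0, "ax": 0, "ay": 0, "az": 0, "fingers": 8},
  {"x": 0, "y": 7, "z": 0, "ax": 0, "ay": 0, "az": 0, "fingers": 8},
  {"x": 1, "y": 7, "z": 0, "ax": 0, "ay": 0, "az": 0, "fingers": 8},
  {"x": 1, "y": 7, "z": 0, "ax": 0, "ay": 0, "az": 0, "fingers": 8},
  {"x": 1, "y": 7, "z": 0, "ax": 0, "ay": 0, "az": 0, "fingers": 8},
  {"x": 1, "y": 7, "z": 0, "ax": 0, "ay": 0, "az": 0, "fingers": 8},
  {"x": 0, "y": 0, "z": 0, "ax": 0, "ay": 0, "az": 0, "fingers": 8},
  {"x": 0, "y": -10, "z": 0, "ax": 0, "ay": 0, "az": 0, "fingers": 8},
], force=20)

```text
t: 4.1
eef_pos: [0.4854, -0.1057, 0.0184]
tool_rot: [0.0, 0.758, 0.652, 0.001]
contact_force: [0.6, -0.2, 0.2]
gripper_width: 0.091
grasp_force: 0.0
```

```bash
cat >> h.py <<'E'
def prop(name):
    """prop pose by colour: largest terracotta blob near the work, top-face+side contour; returns centre & heading"""
    d=snap('top',name);hsv=cv2.cvtColor(d['pixels'],cv2.COLOR_RGB2HSV)
    m=cv2.inRange(hsv,(0,120,90),(12,255,255));m[:, 420:]=0
    c=max(cv2.findContours(m,0,2)[0],key=cv2.contourArea)
    # box corners of top face on z=.036
    P=np.array([w(d,*p[0],.036)[:2] for p in c],np.float32)*1000
    (cx,cy),s,a=cv2.minAreaRect(P);b=cv2.boxPoints(((cx,cy),s,a))
    e=[b[1]-b[0],b[2]-b[1]];L=max(e,key=np.linalg.norm);L=L*np.sign(L[1]);h=L/np.linalg.norm(L)
    ce=np.array([cx,cy])/1000-O
    print('centre rel',ce.round(4),'size',np.round(s,1),'heading deg to +x',np.degrees(np.arctan2(h[0],h[1])).round(2),'lead',(ce+h*.11).round(4),'tail',(ce-h*.11).round(4),'tail world',(ce-h*.11+O).round(4))
E
python3 -c "
from h import *
go(.495,-.105,.015);prop('top1')"
```

```text
t 4.1 pos [ 0.4854 -0.1057  0.0184] toolx [0.151 0.989 0.   ] tooly [ 0.989 -0.151  0.001] tool delta mm [2.1 9.3 3.4] F [ 0.6 -0.2  0.2]
centre rel [-0.0357 -0.3443] size [35.8 68.1] heading deg to +x -14.25 lead [-0.0628 -0.2377] tail [-0.0087 -0.4509] tail world [ 0.5718 -0.3632]
```

View pics/top1.png

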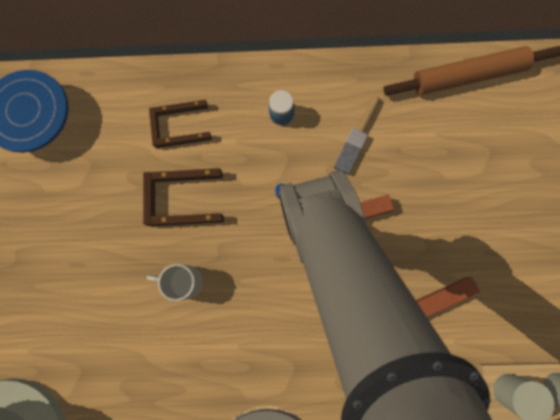

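The arm hides the prop's lead half in the top view, leaving only the tail visible at (378,207). I'll check the scene camera for whether it turned.

```bash
python3 -c "
from h import *
e=snap('scene','scene1');a=cv2.imread('pics/scene0.png')[170:320,150:350];b=cv2.imread('pics/scene1.png')[170:320,150:350]
cv2.imwrite('pics/c2.png',cv2.resize(np.hstack([a,b]),None,fx=2,fy=2,interpolation=2))"
```

```text
(no output)
```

View pics/c2.png

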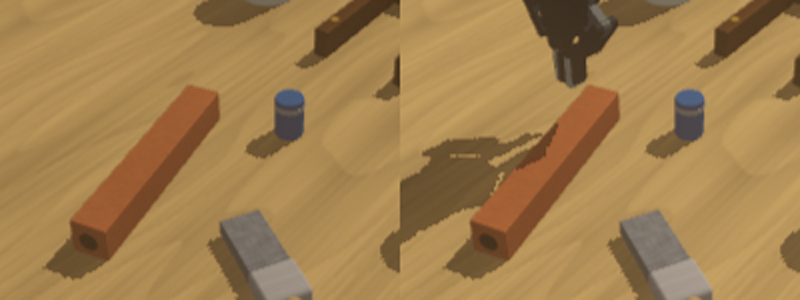

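```bash
python3 -c "
from h import *
d=load('scene0')
for u,v in [(187,87),(219,94),(108,237),(73,222)]: print(w(d,150+u/2,170+v/2,.036))
d=load('scene1')
for z in (0,.01,.02): print('tip',w(d,150+(570-400)/2,170+86/2,z))
f=210/np.tan(np.radians(float(d['vertical_fov']))/2);M=np.linalg.inv(d['world_from_camera']);p=M@[.4854,-.1057,.0184,1];print(p[:2]/p[2]*f+[float(d['cx']),float(d['cy'])])
"
```

```text
[ 0.48797457 -0.0875864   0.036     ]
[ 0.52206192 -0.07681445  0.036     ]
[ 0.57941719 -0.28742079  0.036     ]
[ 0.54331517 -0.29345591  0.036     ]
tip [ 0.43641201 -0.06096896  0.        ]
tip [ 0.44653201 -0.07098259  0.01      ]
tip [ 0.456652   -0.08099622  0.02      ]
[237.14089484 224.03806651]
```

```bash
python3 -c "
from h import *
snap('wrist','wr1')
b=cv2.imread('pics/scene1.png')[180:240,200:270]
a=cv2.imread('pics/wr1.png');a=cv2.resize(a,(400,300))
cv2.imwrite('pics/c3.png',np.hstack([a,cv2.resize(b,(350,300),interpolation=2)]))
d=load('scene1');f=210/np.tan(np.radians(float(d['vertical_fov']))/2);M=np.linalg.inv(d['world_from_camera'])
for z in (.0184,.06,.1):
  p=M@[.4854,-.1057,z,1];u=p[:2]/p[2]*f+[float(d['cx']),float(d['cy'])];print(z,(u-[200,180])*5+[400,0])
"
```

```text
0.0184 [585.70447419 220.19033255]
0.06 [579.54322512 137.17174143]
0.1 [573.287239    52.87663388]
```

View pics/c3.png

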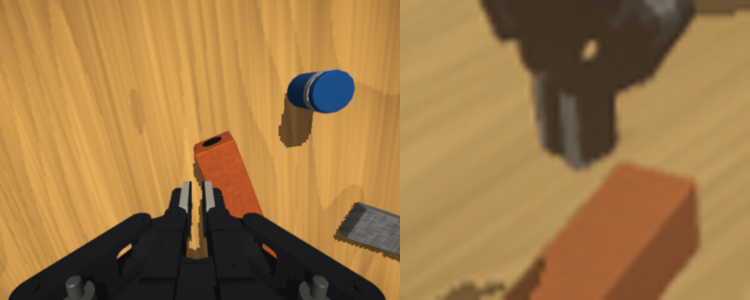

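```bash
python3 -c "
from h import *
d=load('wr1');print(d['world_from_camera'])
f=210/np.tan(np.radians(float(d['vertical_fov']))/2);M=np.linalg.inv(d['world_from_camera'])
for z in (.0184,.045,.06):
  p=M@[.4854,-.1057,z,1];u=p[:2]/p[2]*f+[float(d['cx']),float(d['cy'])];print(z,u/1.4)
for u,v in [(197,155),(232,142)]: print('leadtop',w(d,u*1.4,v*1.4,.036))
print('post',w(d,338*1.4,90*1.4,.045))
a=bot.get_obs();print(a['q'],a['eef_pos'],a['t'])
"
```

```text
[[ 0.98869099 -0.14177815 -0.04887823  0.49401836]
 [-0.1499381  -0.94092991 -0.30359425 -0.02784535]
 [-0.00294796  0.30748961 -0.95154687  0.19488431]
 [ 0.          0.          0.          1.        ]]
0.0184 [200.60283641 173.24419954]
0.045 [201.10560505 186.67963847]
0.06 [201.46275863 196.22381997]
leadtop [ 0.48568874 -0.0815328   0.036     ]
leadtop [ 0.51488152 -0.07486821  0.036     ]
post [ 0.59010938 -0.04591399  0.045     ]
[ 0.45587642  0.48439803 -0.44751651  2.09532878  0.34758749  0.63415535
 -0.38110389] [ 0.48285557 -0.10581314  0.01807691] 4.25
```

Emit:
jog_arm([
  {"x": 0, "y": -12, "z": 0, "ax": 0, "ay": 0, "az": 0, "fingers": 0},
  {"x": 0, "y": -12, "z": 0, "ax": 0, "ay": 0, "az": 0, "fingers": 0},
  {"x": 0, "y": -12, "z": 0, "ax": 0, "ay": 0, "az": 0, "fingers": 0},
  {"x": 0, "y": 0, "z": 0, "ax": 0, "ay": 0, "az": 0, "fingers": 0},
  {"x": 0, "y": 0, "z": 4, "ax": 0, "ay": 0, "az": 0, "fingers": 0},
  {"x": 0, "y": 0, "z": 4, "ax": 0, "ay": 0, "az": 0, "fingers": 0},
  {"x": 0, "y": 0, "z": 2, "ax": 0, "ay": 0, "az": 0, "fingers": 0},
  {"x": 0, "y": 0, "z": 0, "ax": 0, "ay": 0, "az": 0, "fingers": 0},
], force=20)

```text
t: 5.05
eef_pos: [0.449, -0.1003, 0.0078]
tool_rot: [-0.0, 0.758, 0.652, -0.0]
contact_force: [-1.3, -0.5, 0.1]
gripper_width: 0.001
grasp_force: 0.0
```

```bash
python3 -c "
from h import *
go(.495,-.105,.015)
snap('wrist','wr2');snap('scene','scene2')
b=cv2.imread('pics/scene2.png')[180:240,200:270]
a=cv2.imread('pics/wr2.png')[180:330,180:380]
cv2.imwrite('pics/c4.png',np.hstack([cv2.resize(a,(400,300)),cv2.resize(b,(350,300),interpolation=2)]))
P=bot.get_obs()['eef_pos']
for n in ('wr2','scene2'):
  d=load(n);f=210/np.tan(np.radians(float(d['vertical_fov']))/2);M=np.linalg.inv(d['world_from_camera'])
  for z in (P[2],.03,.045):
    p=M@[P[0],P[1],z,1];u=p[:2]/p[2]*f+[float(d['cx']),float(d['cy'])]
    print(n,z,(u-[180,180])*2 if n=='wr2' else (u-[200,180])*5+[400,0])
"
```

```text
t 5.05 pos [ 0.449  -0.1003  0.0078] toolx [0.15  0.989 0.   ] tooly [ 0.989 -0.15  -0.001] tool delta mm [ 2.2 46.2 -7.2] F [-1.3 -0.5  0.1]
wr2 0.008135043386958647 [191.98668233 126.17669671]
wr2 0.03 [192.08680059 156.2991184 ]
wr2 0.045 [192.17080778 181.57422546]
scene2 0.008135043386958647 [532.862635   202.20578223]
scene2 0.03 [529.02987758 160.24846586]
scene2 0.045 [526.33802141 130.78063151]
```

View pics/c4.png

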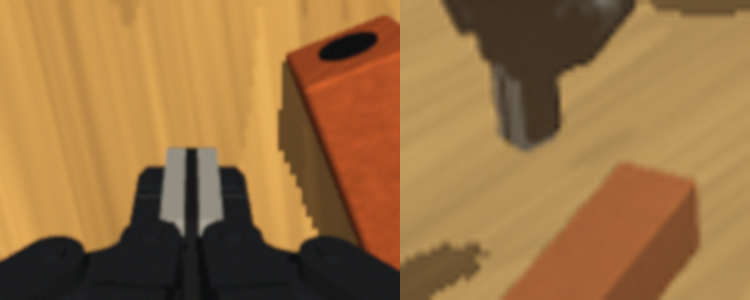

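Both views show the shut fingertips about 25 mm higher than the reported TCP. That means my first push went over the prop, and it hasn't moved. I'll lower gradually and check the force.

Emit:
jog_arm([
  {"x": 0, "y": 0, "z": 2, "ax": 0, "ay": 0, "az": 0, "fingers": 0},
  {"x": 0, "y": 0, "z": 2, "ax": 0, "ay": 0, "az": 0, "fingers": 0},
  {"x": 0, "y": 0, "z": 2, "ax": 0, "ay": 0, "az": 0, "fingers": 0},
  {"x": 0, "y": 0, "z": 2, "ax": 0, "ay": 0, "az": 0, "fingers": 0},
  {"x": 0, "y": 0, "z": 2, "ax": 0, "ay": 0, "az": 0, "fingers": 0},
  {"x": 0, "y": 0, "z": 0, "ax": 0, "ay": 0, "az": 0, "fingers": 0},
  {"x": 0, "y": 0, "z": 0, "ax": 0, "ay": 0, "az": 0, "fingers": 0},
  {"x": 0, "y": 0, "z": 0, "ax": 0, "ay": 0, "az": 0, "fingers": 0},
], force=20)

```text
t: 5.95
eef_pos: [0.449, -0.1004, -0.0017]
tool_rot: [0.0, 0.758, 0.652, 0.0]
contact_force: [0.1, 0.4, -0.9]
gripper_width: 0.003
grasp_force: 0.0
```

Emit:
jog_arm([
  {"x": 4, "y": 0, "z": 4, "ax": 0, "ay": 0, "az": 0, "fingers": 0},
  {"x": 3, "y": 2, "z": 4, "ax": 0, "ay": 0, "az": 0, "fingers": 0},
  {"x": 0, "y": 8, "z": 0, "ax": 0, "ay": 0, "az": 0, "fingers": 0},
  {"x": 0, "y": 8, "z": 0, "ax": 0, "ay": 0, "az": 0, "fingers": 0},
  {"x": 0, "y": 8, "z": 0, "ax": 0, "ay": 0, "az": 0, "fingers": 0},
  {"x": 0, "y": 8, "z": 0, "ax": 0, "ay": 0, "az": 0, "fingers": 0},
  {"x": 0, "y": 8, "z": 0, "ax": 0, "ay": 0, "az": 0, "fingers": 0},
  {"x": 0, "y": 8, "z": 0, "ax": 0, "ay": 0, "az": 0, "fingers": 0},
], force=20)

```text
t: 6.75
eef_pos: [0.5, -0.1011, -0.0098]
tool_rot: [-0.0, 0.758, 0.652, -0.0]
contact_force: [-1.3, -0.4, 0.0]
gripper_width: -0.001
grasp_force: 0.4
```

```bash
python3 -c "
from h import *
go(.57,-.29,.07);prop('top2')"
```

```text
t 6.75 pos [ 0.5    -0.1011 -0.0098] toolx [0.151 0.989 0.   ] tooly [ 0.989 -0.151 -0.   ] tool delta mm [-176.2   97.6  -79.8] F [-1.3 -0.4  0. ]
centre rel [-0.0378 -0.3413] size [36.3 83.8] heading deg to +x -4.23 lead [-0.046  -0.2316] tail [-0.0297 -0.451 ] tail world [ 0.5508 -0.3633]
```

Emit:
jog_arm([
  {"x": 0, "y": -8, "z": 0, "ax": 0, "ay": 0, "az": 0, "fingers": 0},
  {"x": 0, "y": 0, "z": -35, "ax": 0, "ay": 0, "az": 0, "fingers": 0},
  {"x": 0, "y": 0, "z": -35, "ax": 0, "ay": 0, "az": 0, "fingers": 0},
  {"x": -34, "y": 32, "z": 0, "ax": 0, "ay": 0, "az": 0, "fingers": 0},
  {"x": -34, "y": 32, "z": 0, "ax": 0, "ay": 0, "az": 0, "fingers": 0},
  {"x": -34, "y": 32, "z": 0, "ax": 0, "ay": 0, "az": 0, "fingers": 0},
  {"x": -34, "y": 32, "z": 0, "ax": 0, "ay": 0, "az": 0, "fingers": 0},
  {"x": -22, "y": 15, "z": 0, "ax": 0, "ay": 0, "az": 0, "fingers": 0},
], force=20)

```text
t: 7.6
eef_pos: [0.6099, -0.2811, 0.0602]
tool_rot: [0.001, 0.759, 0.651, -0.0]
contact_force: [0.0, 0.5, -1.1]
gripper_width: -0.0
grasp_force: 0.0
```

```bash
python3 -c "
from h import *
go(.61,-.278,-.009);prop('top3')"
```

```text
t 7.6 pos [ 0.6099 -0.2811  0.0602] toolx [ 0.153  0.988 -0.001] tooly [ 0.988 -0.153  0.001] tool delta mm [ 3.2 -0.5 69.2] F [ 0.   0.5 -1.1]
centre rel [-0.0419 -0.2735] size [ 35.7 221. ] heading deg to +x -3.78 lead [-0.0492 -0.1638] tail [-0.0347 -0.3833] tail world [ 0.5458 -0.2956]
```

Emit:
jog_arm([
  {"x": 30, "y": -18, "z": 0, "ax": 0, "ay": 0, "az": 0, "fingers": 0},
  {"x": 0, "y": 0, "z": 35, "ax": 0, "ay": 0, "az": 0, "fingers": 0},
  {"x": 0, "y": 0, "z": 35, "ax": 0, "ay": 0, "az": 0, "fingers": 0},
  {"x": 0, "y": -10, "z": 0, "ax": 0, "ay": 0, "az": 0, "fingers": 0},
  {"x": -2, "y": -10, "z": 0, "ax": 0, "ay": 0, "az": 0, "fingers": 0},
  {"x": -2, "y": -10, "z": 0, "ax": 0, "ay": 0, "az": 0, "fingers": 0},
  {"x": -2, "y": -10, "z": 0, "ax": 0, "ay": 0, "az": 0, "fingers": 0},
  {"x": -1, "y": -10, "z": 0, "ax": 0, "ay": 0, "az": 0, "fingers": 0},
], force=20)

```text
t: 8.45
eef_pos: [0.5456, -0.2455, -0.0081]
tool_rot: [0.002, 0.759, 0.651, 0.001]
contact_force: [2.4, 0.2, 1.2]
gripper_width: -0.001
grasp_force: 1.2
```

Emit:
jog_arm([
  {"x": 0, "y": 8, "z": 0, "ax": 0, "ay": 0, "az": 0, "fingers": 0},
  {"x": 0, "y": 0, "z": -35, "ax": 0, "ay": 0, "az": 0, "fingers": 0},
  {"x": 0, "y": 0, "z": -35, "ax": 0, "ay": 0, "az": 0, "fingers": 0},
  {"x": -35, "y": 0, "z": 0, "ax": 0, "ay": 0, "az": 0, "fingers": 0},
  {"x": -35, "y": 0, "z": 0, "ax": 0, "ay": 0, "az": 0, "fingers": 0},
  {"x": -35, "y": 0, "z": 0, "ax": 0, "ay": 0, "az": 0, "fingers": 0},
  {"x": -25, "y": 0, "z": 0, "ax": 0, "ay": 0, "az": 0, "fingers": 0},
  {"x": 0, "y": 0, "z": 0, "ax": 0, "ay": 0, "az": 0, "fingers": 0},
], force=20)

```text
t: 9.25
eef_pos: [0.5321, -0.38, 0.0603]
tool_rot: [0.001, 0.761, 0.649, -0.001]
contact_force: [-0.3, -0.2, -0.5]
gripper_width: -0.004
grasp_force: 0.0
```

```bash
python3 -c "
from h import *
go(.52,-.34,-.009);prop('top4')"
```

```text
t 9.25 pos [ 0.5321 -0.38    0.0603] toolx [ 0.157  0.988 -0.003] tooly [ 0.988 -0.157 -0.   ] tool delta mm [ 37.8 -18.2  69.2] F [-0.3 -0.2 -0.5]
centre rel [-0.0614 -0.2729] size [219.7  37.6] heading deg to +x 8.72 lead [-0.0447 -0.1641] tail [-0.0781 -0.3816] tail world [ 0.5024 -0.2939]
```

Emit:
jog_arm([
  {"x": 20, "y": -22, "z": 0, "ax": 0, "ay": 0, "az": 0, "fingers": 6},
  {"x": 20, "y": -21, "z": 0, "ax": 0, "ay": 0, "az": 0, "fingers": 6},
  {"x": 0, "y": 0, "z": 35, "ax": 0, "ay": 0, "az": 0, "fingers": 6},
  {"x": 0, "y": 0, "z": 35, "ax": 0, "ay": 0, "az": 0, "fingers": 6},
  {"x": 8, "y": 0, "z": 0, "ax": 0, "ay": 0, "az": 0, "fingers": 6},
  {"x": 8, "y": 0, "z": 0, "ax": 0, "ay": 0, "az": 0, "fingers": 6},
  {"x": 5, "y": 0, "z": 0, "ax": 0, "ay": 0, "az": 0, "fingers": 6},
  {"x": 0, "y": 0, "z": 0, "ax": 0, "ay": 0, "az": 0, "fingers": 6},
], force=20)

```text
t: 10.1
eef_pos: [0.5023, -0.3063, -0.0078]
tool_rot: [0.001, 0.758, 0.653, 0.001]
contact_force: [-0.2, -1.0, -0.2]
gripper_width: 0.07
grasp_force: 0.0
```

```bash
python3 -c "
from h import *
go(.5007,-.3048,-.009)"
```

```text
t 10.1 pos [ 0.5023 -0.3063 -0.0078] toolx [ 0.148  0.989 -0.   ] tooly [ 0.989 -0.148  0.003] tool delta mm [ 1.2 -1.8  1.2] F [-0.2 -1.  -0.2]
```

Emit:
jog_arm([
  {"x": 5, "y": -2, "z": 0, "ax": 0, "ay": 0, "az": 0, "fingers": 6},
  {"x": 10, "y": 0, "z": 0, "ax": 0, "ay": 0, "az": 0, "fingers": 6},
  {"x": 10, "y": 0, "z": 0, "ax": 0, "ay": 0, "az": 0, "fingers": 6},
  {"x": 10, "y": 0, "z": 0, "ax": 0, "ay": 0, "az": 0, "fingers": 6},
  {"x": 10, "y": 0, "z": 0, "ax": 0, "ay": 0, "az": 0, "fingers": 6},
  {"x": 10, "y": 0, "z": 0, "ax": 0, "ay": 0, "az": 0, "fingers": 6},
  {"x": 10, "y": 0, "z": 0, "ax": 0, "ay": 0, "az": 0, "fingers": 6},
  {"x": 5, "y": 0, "z": 0, "ax": 0, "ay": 0, "az": 0, "fingers": 6},
], force=20)

```text
t: 10.9
eef_pos: [0.5091, -0.2363, -0.0097]
tool_rot: [-0.0, 0.758, 0.652, 0.0]
contact_force: [-0.6, -1.4, 1.1]
gripper_width: 0.07
grasp_force: 1.2
```

```bash
python3 -c "
from h import *
go(.5007,-.3048,-.009);prop('top5')"
```

```text
t 10.9 pos [ 0.5091 -0.2363 -0.0097] toolx [0.149 0.989 0.001] tooly [ 0.989 -0.149 -0.   ] tool delta mm [-69.    1.9  -0.8] F [-0.6 -1.4  1.1]
centre rel [-0.0528 -0.2034] size [218.1  37.3] heading deg to +x 8.58 lead [-0.0364 -0.0947] tail [-0.0692 -0.3122] tail world [ 0.5113 -0.2245]
```

Emit:
jog_arm([
  {"x": 10, "y": 1, "z": 0, "ax": 0, "ay": 0, "az": 0, "fingers": 6},
  {"x": 10, "y": 1, "z": 0, "ax": 0, "ay": 0, "az": 0, "fingers": 6},
  {"x": 10, "y": 1, "z": 0, "ax": 0, "ay": 0, "az": 0, "fingers": 6},
  {"x": 10, "y": 1, "z": 0, "ax": 0, "ay": 0, "az": 0, "fingers": 6},
  {"x": 10, "y": 1, "z": 0, "ax": 0, "ay": 0, "az": 0, "fingers": 6},
  {"x": 10, "y": 0, "z": 0, "ax": 0, "ay": 0, "az": 0, "fingers": 6},
  {"x": 10, "y": 0, "z": 0, "ax": 0, "ay": 0, "az": 0, "fingers": 6},
  {"x": 5, "y": 0, "z": 0, "ax": 0, "ay": 0, "az": 0, "fingers": 6},
], force=20)

```text
t: 11.75
eef_pos: [0.5254, -0.1629, -0.0097]
tool_rot: [-0.0, 0.758, 0.652, 0.0]
contact_force: [-0.6, -1.4, -0.6]
gripper_width: 0.075
grasp_force: 0.6
```

```bash
python3 -c "
from h import *
go(.5007,-.3048,-.009);prop('top6')"
```

```text
t 11.75 pos [ 0.5254 -0.1629 -0.0097] toolx [0.149 0.989 0.001] tooly [ 0.989 -0.149 -0.   ] tool delta mm [-144.    -3.3   -0.8] F [-0.6 -1.4 -0.6]
centre rel [-0.0364 -0.129 ] size [215.2  37.8] heading deg to +x 8.84 lead [-0.0195 -0.0203] tail [-0.0533 -0.2377] tail world [ 0.5272 -0.15  ]
```

Emit:
jog_arm([
  {"x": 10, "y": 0, "z": 0, "ax": 0, "ay": 0, "az": 0, "fingers": 6},
  {"x": 10, "y": 0, "z": 0, "ax": 0, "ay": 0, "az": 0, "fingers": 6},
  {"x": 10, "y": 0, "z": 0, "ax": 0, "ay": 0, "az": 0, "fingers": 6},
  {"x": 10, "y": 0, "z": 0, "ax": 0, "ay": 0, "az": 0, "fingers": 6},
  {"x": 10, "y": 0, "z": 0, "ax": 0, "ay": 0, "az": 0, "fingers": 6},
  {"x": 10, "y": 0, "z": 0, "ax": 0, "ay": 0, "az": 0, "fingers": 6},
  {"x": 10, "y": 0, "z": 0, "ax": 0, "ay": 0, "az": 0, "fingers": 6},
  {"x": 5, "y": 0, "z": 0, "ax": 0, "ay": 0, "az": 0, "fingers": 6},
], force=20)

```text
t: 12.6
eef_pos: [0.5367, -0.0888, -0.0096]
tool_rot: [-0.0, 0.758, 0.652, 0.0]
contact_force: [-1.1, -1.4, 0.9]
gripper_width: 0.07
grasp_force: 0.9
```

```bash
python3 -c "
from h import *
go(.5007,-.3048,-.009);prop('top7')"
```

```text
t 12.6 pos [ 0.5367 -0.0888 -0.0096] toolx [0.149 0.989 0.001] tooly [ 0.989 -0.149  0.   ] tool delta mm [-219.    -3.4   -0.8] F [-1.1 -1.4  0.9]
centre rel [-0.024  -0.0446] size [194.5  38. ] heading deg to +x 9.28 lead [-0.0063  0.0639] tail [-0.0418 -0.1532] tail world [ 0.5387 -0.0655]
```

Emit:
jog_arm([
  {"x": 10, "y": 0, "z": 0, "ax": 0, "ay": 0, "az": 0, "fingers": 6},
  {"x": 10, "y": 0, "z": 0, "ax": 0, "ay": 0, "az": 0, "fingers": 6},
  {"x": 10, "y": 0, "z": 0, "ax": 0, "ay": 0, "az": 0, "fingers": 6},
  {"x": 10, "y": 0, "z": 0, "ax": 0, "ay": 0, "az": 0, "fingers": 6},
  {"x": 10, "y": 0, "z": 0, "ax": 0, "ay": 0, "az": 0, "fingers": 6},
  {"x": 10, "y": 0, "z": 0, "ax": 0, "ay": 0, "az": 0, "fingers": 6},
  {"x": 10, "y": 0, "z": 0, "ax": 0, "ay": 0, "az": 0, "fingers": 6},
  {"x": 10, "y": 0, "z": 0, "ax": 0, "ay": 0, "az": 0, "fingers": 6},
], force=20)

```text
t: 13.45
eef_pos: [0.5485, -0.0104, -0.0097]
tool_rot: [-0.0, 0.758, 0.652, -0.0]
contact_force: [0.1, -2.2, -0.9]
gripper_width: 0.066
grasp_force: 0.7
```

```bash
python3 -c "
from h import *
go(.5007,-.3048,-.009);prop('top8')"
```

```text
t 13.45 pos [ 0.5485 -0.0104 -0.0097] toolx [ 0.15   0.989 -0.   ] tooly [ 0.989 -0.15  -0.   ] tool delta mm [-298.2   -3.    -0.7] F [ 0.1 -2.2 -0.9]
centre rel [-0.009   0.0535] size [158.4  38.7] heading deg to +x 8.34 lead [0.007  0.1623] tail [-0.0249 -0.0554] tail world [0.5556 0.0323]
```

Emit:
jog_arm([
  {"x": -15, "y": 0, "z": 0, "ax": 0, "ay": 0, "az": 0, "fingers": 0},
  {"x": 0, "y": -25, "z": 0, "ax": 0, "ay": 0, "az": 0, "fingers": 0},
  {"x": 0, "y": -25, "z": 0, "ax": 0, "ay": 0, "az": 0, "fingers": 0},
  {"x": 25, "y": 0, "z": 0, "ax": 0, "ay": 0, "az": 0, "fingers": 0},
  {"x": 24, "y": 0, "z": 0, "ax": 0, "ay": 0, "az": 0, "fingers": 0},
  {"x": 0, "y": 8, "z": 0, "ax": 0, "ay": 0, "az": 0, "fingers": 0},
  {"x": 0, "y": 8, "z": 0, "ax": 0, "ay": 0, "az": 0, "fingers": 0},
  {"x": 1, "y": 8, "z": 0, "ax": 0, "ay": 0, "az": 0, "fingers": 0},
], force=20)

```text
t: 14.3
eef_pos: [0.5284, 0.0251, -0.0098]
tool_rot: [0.0, 0.759, 0.651, -0.001]
contact_force: [-1.6, -0.7, 0.4]
gripper_width: -0.0
grasp_force: 0.6
```

```bash
python3 -c "
from h import *
go(.5007,-.3048,-.009);prop('top9')"
```

```text
t 14.3 pos [ 0.5284  0.0251 -0.0098] toolx [ 0.153  0.988 -0.001] tooly [ 0.988 -0.153 -0.   ] tool delta mm [-330.3   23.    -0.4] F [-1.6 -0.7  0.4]
centre rel [-0.2772 -0.3833] size [39.7 97.7] heading deg to +x -22.78 lead [-0.3198 -0.2819] tail [-0.2346 -0.4848] tail world [ 0.3459 -0.3971]
```

```bash
sed -i 's/m\[:, 420:\]=0/m[:,420:]=0;m[262:]=0/' h.py; python3 -c "
from h import *
prop('top10')"
```

```text
centre rel [-0.0029  0.0946] size [81.6 38.6] heading deg to +x 7.07 lead [0.0106 0.2038] tail [-0.0165 -0.0145] tail world [0.564  0.0732]
```

Emit:
jog_arm([
  {"x": 1, "y": 4, "z": 0, "ax": 0, "ay": 0, "az": 0, "fingers": 0},
  {"x": 1, "y": 4, "z": 0, "ax": 0, "ay": 0, "az": 0, "fingers": 0},
  {"x": 1, "y": 4, "z": 0, "ax": 0, "ay": 0, "az": 0, "fingers": 0},
  {"x": 0, "y": 4, "z": 0, "ax": 0, "ay": 0, "az": 0, "fingers": 0},
  {"x": 0, "y": 2, "z": 0, "ax": 0, "ay": 0, "az": 0, "fingers": 0},
  {"x": 0, "y": -15, "z": 0, "ax": 0, "ay": 0, "az": 0, "fingers": 0},
  {"x": -30, "y": -15, "z": 0, "ax": 0, "ay": 0, "az": 0, "fingers": 0},
  {"x": -40, "y": 0, "z": 0, "ax": 0, "ay": 0, "az": 0, "fingers": 0},
], force=20)

```text
t: 15.2
eef_pos: [0.505, -0.0349, -0.0096]
tool_rot: [-0.001, 0.756, 0.654, 0.0]
contact_force: [1.0, -0.4, 0.0]
gripper_width: 0.0
grasp_force: 0.0
```

```bash
python3 -c "
from h import *
go(.5007,-.3048,-.009);prop('top11')
d=load('top11');im=cv2.imread('pics/top11.png');cv2.imwrite('pics/c5.png',cv2.resize(im[150:250,130:330],None,fx=4,fy=4,interpolation=cv2.INTER_CUBIC))"
```

```text
t 15.2 pos [ 0.505  -0.0349 -0.0096] toolx [0.145 0.989 0.001] tooly [ 0.99  -0.145 -0.   ] tool delta mm [-267.6   34.8   -1. ] F [ 1.  -0.4  0. ]
centre rel [-0.0017  0.0569] size [159.5  37.3] heading deg to +x 0.99 lead [0.0002 0.1669] tail [-0.0036 -0.0531] tail world [0.5769 0.0346]
```

View pics/c5.png

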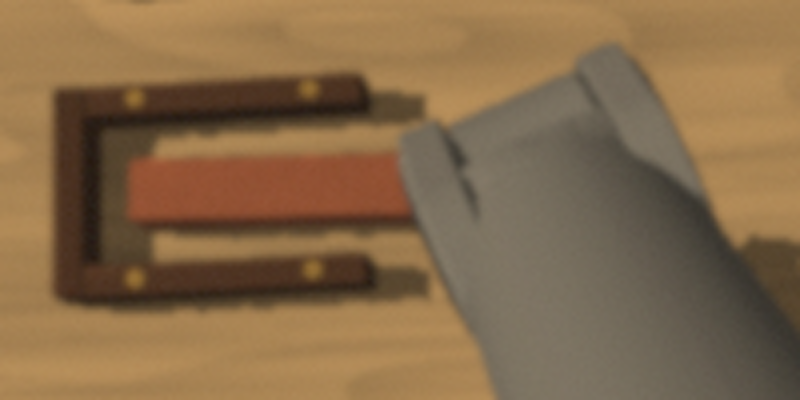

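The prop now lies in the bay about parallel to the rails, with its lead end at (130,190) and the stop's inner face at about x=98. I'll get the rack's exact heading from the brass studs at (134,98)/(309,90) and (134,277)/(312,268).

```bash
python3 -c "
from h import *
d=load('top11');g=lambda u,v:w(d,130+u/4,150+v/4,.036)[:2]
for a,b in [((309,90),(134,98)),((312,268),(134,277)),((395,152),(130,160)),((410,216),(135,221))]:
  p,q=g(*a),g(*b);print((p-O).round(4),(q-O).round(4),np.degrees(np.arctan2(*(q-p))).round(2))
"
```

```text
[0.0532 0.0333] [0.052  0.1335] -0.66
[-0.0492  0.0315] [-0.0511  0.1317] -1.09
[ 0.0155 -0.0155] [0.016  0.1352] 0.19
[-0.0215 -0.0237] [-0.0192  0.1317] 0.82
```

Emit:
jog_arm([
  {"x": 0, "y": 0, "z": 0, "ax": 0, "ay": 0, "az": -4.7, "fingers": 0},
  {"x": 0, "y": 0, "z": 0, "ax": 0, "ay": 0, "az": -4.7, "fingers": 0},
  {"x": 19, "y": 0, "z": 0, "ax": 0, "ay": 0, "az": 0, "fingers": 0},
  {"x": 0, "y": 10, "z": 0, "ax": 0, "ay": 0, "az": 0, "fingers": 0},
  {"x": 0, "y": 10, "z": 0, "ax": 0, "ay": 0, "az": 0, "fingers": 0},
  {"x": 0, "y": 0, "z": 0, "ax": 0, "ay": 0, "az": 0, "fingers": 0},
  {"x": 0, "y": 0, "z": 0, "ax": 0, "ay": 0, "az": 0, "fingers": 0},
  {"x": 0, "y": 0, "z": 0, "ax": 0, "ay": 0, "az": 0, "fingers": 0},
], force=20)

```text
t: 16.05
eef_pos: [0.5255, -0.0185, -0.0099]
tool_rot: [-0.0, 0.703, 0.711, -0.0]
contact_force: [-0.6, 0.1, 0.4]
gripper_width: 0.005
grasp_force: 0.0
```

```bash
python3 -c "
from h import *
go(.577,-.015,-.009)"
```

```text
t 16.05 pos [ 0.5255 -0.0185 -0.0099] toolx [-0.012  1.    -0.   ] tooly [ 1.     0.012 -0.001] tool delta mm [ 2.9 51.5 -0.9] F [-0.6  0.1  0.4]
```

Emit:
jog_arm([
  {"x": 3, "y": 8, "z": 0, "ax": 0, "ay": 0, "az": 0, "fingers": 0},
  {"x": 0, "y": 8, "z": 0, "ax": 0, "ay": 0, "az": 0, "fingers": 0},
  {"x": 0, "y": 8, "z": 0, "ax": 0, "ay": 0, "az": 0, "fingers": 0},
  {"x": 0, "y": 8, "z": 0, "ax": 0, "ay": 0, "az": 0, "fingers": 0},
  {"x": 0, "y": 8, "z": 0, "ax": 0, "ay": 0, "az": 0, "fingers": 0},
  {"x": 0, "y": 8, "z": 0, "ax": 0, "ay": 0, "az": 0, "fingers": 0},
  {"x": 0, "y": 3, "z": 0, "ax": 0, "ay": 0, "az": 0, "fingers": 0},
  {"x": 0, "y": 0, "z": 0, "ax": 0, "ay": 0, "az": 0, "fingers": 0},
], force=20)

```text
t: 16.85
eef_pos: [0.5773, -0.0142, -0.0097]
tool_rot: [0.0, 0.703, 0.712, 0.0]
contact_force: [-0.8, 0.1, -0.0]
gripper_width: -0.0
grasp_force: 0.0
```

```bash
python3 -c "
from h import *
go(.577,-.015,-.009);prop('top12');bot.get_obs();print(bot.get_obs()['torque'])"
```

```text
t 16.85 pos [ 0.5773 -0.0142 -0.0097] toolx [-0.013  1.     0.   ] tooly [1.    0.013 0.   ] tool delta mm [-0.8 -0.3 -0.7] F [-0.8  0.1 -0. ]
centre rel [-0.002   0.0466] size [183.9  37.7] heading deg to +x 0.94 lead [-0.0002  0.1566] tail [-0.0039 -0.0633] tail world [0.5766 0.0244]
[ 0.01908328  0.01257115 -0.04974902]
```

Emit:
jog_arm([
  {"x": 0, "y": 0, "z": 0, "ax": 0, "ay": 0, "az": 0, "fingers": 6},
  {"x": 4, "y": 0, "z": 0, "ax": 0, "ay": 0, "az": 0, "fingers": 6},
  {"x": 4, "y": 0, "z": 0, "ax": 0, "ay": 0, "az": 0, "fingers": 6},
  {"x": 4, "y": 0, "z": 0, "ax": 0, "ay": 0, "az": 0, "fingers": 6},
  {"x": 4, "y": 0, "z": 0, "ax": 0, "ay": 0, "az": 0, "fingers": 6},
  {"x": 4, "y": 0, "z": 0, "ax": 0, "ay": 0, "az": 0, "fingers": 6},
  {"x": 4, "y": 0, "z": 0, "ax": 0, "ay": 0, "az": 0, "fingers": 6},
  {"x": 2, "y": 0, "z": 0, "ax": 0, "ay": 0, "az": 0, "fingers": 6},
], force=20)

```text
t: 17.7
eef_pos: [0.5764, 0.0124, -0.0097]
tool_rot: [-0.0, 0.702, 0.712, 0.0]
contact_force: [-0.4, -1.3, 0.4]
gripper_width: 0.07
grasp_force: 0.8
```

Emit:
jog_arm([
  {"x": 1, "y": 0, "z": 0, "ax": 0, "ay": 0, "az": 0, "fingers": 6},
  {"x": 1, "y": 0, "z": 0, "ax": 0, "ay": 0, "az": 0, "fingers": 6},
  {"x": 1, "y": 0, "z": 0, "ax": 0, "ay": 0, "az": 0, "fingers": 6},
  {"x": 0, "y": 0, "z": 0, "ax": 0, "ay": 0, "az": 0, "fingers": 6},
  {"x": 0, "y": 0, "z": 0, "ax": 0, "ay": 0, "az": 0, "fingers": 6},
  {"x": 0, "y": 0, "z": 0, "ax": 0, "ay": 0, "az": 0, "fingers": 6},
  {"x": 0, "y": 0, "z": 0, "ax": 0, "ay": 0, "az": 0, "fingers": 6},
  {"x": 0, "y": 0, "z": 0, "ax": 0, "ay": 0, "az": 0, "fingers": 6},
], force=20)

```text
t: 18.5
eef_pos: [0.5765, 0.0147, -0.0097]
tool_rot: [-0.0, 0.702, 0.712, 0.0]
contact_force: [0.5, -0.8, -0.3]
gripper_width: 0.072
grasp_force: 0.4
```

Emit:
jog_arm([
  {"x": 1, "y": 0, "z": 0, "ax": 0, "ay": 0, "az": 0, "fingers": 6},
  {"x": 1, "y": 0, "z": 0, "ax": 0, "ay": 0, "az": 0, "fingers": 6},
  {"x": 1, "y": 0, "z": 0, "ax": 0, "ay": 0, "az": 0, "fingers": 6},
  {"x": 0, "y": 0, "z": 0, "ax": 0, "ay": 0, "az": 0, "fingers": 6},
  {"x": 0, "y": 0, "z": 0, "ax": 0, "ay": 0, "az": 0, "fingers": 6},
  {"x": 0, "y": 0, "z": 0, "ax": 0, "ay": 0, "az": 0, "fingers": 6},
  {"x": 0, "y": 0, "z": 0, "ax": 0, "ay": 0, "az": 0, "fingers": 6},
  {"x": 0, "y": 0, "z": 0, "ax": 0, "ay": 0, "az": 0, "fingers": 6},
], force=20)

```text
t: 19.3
eef_pos: [0.5764, 0.0179, -0.0097]
tool_rot: [-0.0, 0.702, 0.712, 0.0]
contact_force: [0.1, 0.1, -0.4]
gripper_width: 0.065
grasp_force: 0.1
```

Still free, so I'll continue gently.

Emit:
jog_arm([
  {"x": 1, "y": 0, "z": 0, "ax": 0, "ay": 0, "az": 0, "fingers": 6},
  {"x": 1, "y": 0, "z": 0, "ax": 0, "ay": 0, "az": 0, "fingers": 6},
  {"x": 1, "y": 0, "z": 0, "ax": 0, "ay": 0, "az": 0, "fingers": 6},
  {"x": 0, "y": 0, "z": 0, "ax": 0, "ay": 0, "az": 0, "fingers": 6},
  {"x": 0, "y": 0, "z": 0, "ax": 0, "ay": 0, "az": 0, "fingers": 6},
  {"x": 0, "y": 0, "z": 0, "ax": 0, "ay": 0, "az": 0, "fingers": 6},
  {"x": 0, "y": 0, "z": 0, "ax": 0, "ay": 0, "az": 0, "fingers": 6},
  {"x": 0, "y": 0, "z": 0, "ax": 0, "ay": 0, "az": 0, "fingers": 6},
], force=20)

```text
t: 20.1
eef_pos: [0.5763, 0.0182, -0.0097]
tool_rot: [0.001, 0.703, 0.711, -0.001]
contact_force: [-0.7, -7.2, 1.3]
gripper_width: 0.067
grasp_force: 3.1
```

```bash
python3 -c "
from h import *
go(.577,-.015,-.009);prop('top13')"
```

```text
t 20.1 pos [ 0.5763  0.0182 -0.0097] toolx [-0.011  1.    -0.003] tooly [ 1.     0.011 -0.   ] tool delta mm [-33.2   0.3  -0.6] F [-0.7 -7.2  1.3]
centre rel [-0.0031  0.0852] size [157.3  37.5] heading deg to +x 0.8 lead [-0.0015  0.1951] tail [-0.0046 -0.0248] tail world [0.5759 0.0629]
```

Emit:
jog_arm([
  {"x": 1, "y": 0, "z": 0, "ax": 0, "ay": 0, "az": 0, "fingers": 6},
  {"x": 1, "y": 0, "z": 0, "ax": 0, "ay": 0, "az": 0, "fingers": 6},
  {"x": 1, "y": 0, "z": 0, "ax": 0, "ay": 0, "az": 0, "fingers": 6},
  {"x": 1, "y": 0, "z": 0, "ax": 0, "ay": 0, "az": 0, "fingers": 6},
  {"x": 0, "y": 0, "z": 0, "ax": 0, "ay": 0, "az": 0, "fingers": 6},
  {"x": 0, "y": 0, "z": 0, "ax": 0, "ay": 0, "az": 0, "fingers": 6},
  {"x": 0, "y": 0, "z": 0, "ax": 0, "ay": 0, "az": 0, "fingers": 6},
  {"x": 0, "y": 0, "z": 0, "ax": 0, "ay": 0, "az": 0, "fingers": 6},
], force=20)

```text
t: 20.95
eef_pos: [0.5763, 0.0182, -0.0097]
tool_rot: [0.002, 0.704, 0.71, -0.003]
contact_force: [-0.5, -13.9, 3.5]
gripper_width: 0.068
grasp_force: 7.0
```

Emit:
jog_arm([
  {"x": -4, "y": 0, "z": 0, "ax": 0, "ay": 0, "az": 0, "fingers": 6},
  {"x": -4, "y": 0, "z": 0, "ax": 0, "ay": 0, "az": 0, "fingers": 6},
  {"x": -6, "y": 0, "z": 0, "ax": 0, "ay": 0, "az": 0, "fingers": 6},
  {"x": -6, "y": 0, "z": 0, "ax": 0, "ay": 0, "az": 0, "fingers": 6},
  {"x": 0, "y": 0, "z": -30, "ax": 0, "ay": 0, "az": 0, "fingers": 6},
  {"x": 0, "y": 0, "z": -40, "ax": 0, "ay": 0, "az": 0, "fingers": 6},
  {"x": -40, "y": -10, "z": -40, "ax": 0, "ay": 0, "az": 0, "fingers": 6},
  {"x": -45, "y": -10, "z": -10, "ax": 0, "ay": 0, "az": 0, "fingers": 6},
], force=20)

```text
t: 21.75
eef_pos: [0.5619, -0.073, 0.1093]
tool_rot: [0.002, 0.7, 0.714, 0.003]
contact_force: [0.9, -1.0, -0.0]
gripper_width: 0.069
grasp_force: 0.0
```

Emit:
jog_arm([
  {"x": -40, "y": 0, "z": 0, "ax": 0, "ay": 0, "az": 0, "fingers": 6},
  {"x": -40, "y": 0, "z": 0, "ax": 0, "ay": 0, "az": 0, "fingers": 6},
  {"x": -40, "y": 0, "z": 0, "ax": 0, "ay": 0, "az": 0, "fingers": 6},
  {"x": -20, "y": 0, "z": 0, "ax": 0, "ay": 0, "az": 0, "fingers": 6},
  {"x": 0, "y": 0, "z": 0, "ax": 0, "ay": 0, "az": 0, "fingers": 6},
  {"x": 0, "y": 0, "z": 0, "ax": 0, "ay": 0, "az": 0, "fingers": 6},
  {"x": 0, "y": 0, "z": 0, "ax": 0, "ay": 0, "az": 0, "fingers": 6},
  {"x": 0, "y": 0, "z": 0, "ax": 0, "ay": 0, "az": 0, "fingers": 6},
], force=20)

```text
t: 22.55
eef_pos: [0.561, -0.2134, 0.1052]
tool_rot: [-0.0, 0.701, 0.713, 0.0]
contact_force: [0.2, -0.5, -0.5]
gripper_width: 0.072
grasp_force: 0.0
```

```bash
python3 -c "
from h import *
prop('top14')
im=cv2.imread('pics/top14.png');cv2.imwrite('pics/c6.png',cv2.resize(im[150:250,130:330],None,fx=4,fy=4,interpolation=cv2.INTER_CUBIC))"
```

```text
centre rel [-0.0026  0.0535] size [220.2  37.1] heading deg to +x 0.33 lead [-0.002   0.1635] tail [-0.0033 -0.0565] tail world [0.5772 0.0312]
```

View pics/c6.png

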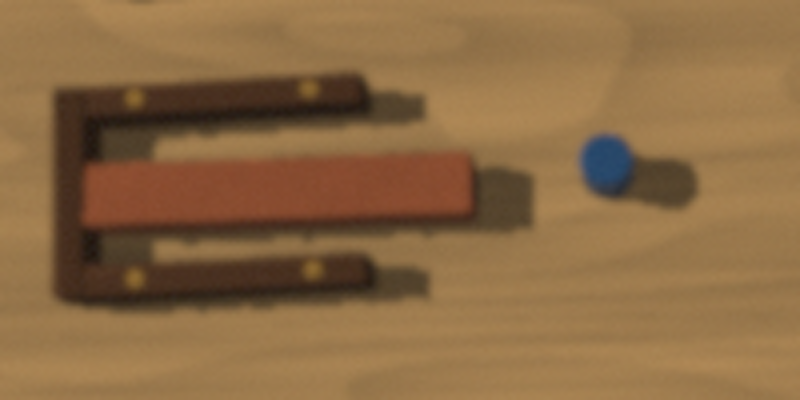

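The prop lies straight in the bay with its lead end flush against the stop at (83,195), and its tail at (472,185) is clear of the post. The arm is well away from everything.

```bash
python3 -c "
from station import bot
print(bot.hand_in())"
```

```text
the job is handed in; nothing more can be done
None
```

The job is handed in: the prop lies in the bay against the end stop, within about 1.5° of straight by my last picture, with the robot clear of everything and 22.6 s used (the hand-in gave no verdict).

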